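Free the seized orange pull pin and put it in the beaker to soak

ROBOT

A 7-joint arm with a two-finger parallel gripper is mounted at the origin on a cart in front of the work surface, level with it; the furniture and walls round the work are solid. World frame = base frame: x ahead of the robot, y to its left, z up, the work surface at z = 0. Lengths are in m, angles in rad, forces in N, time in s.
With the tool pointing down it reaches from about 0.4 to 0.85 m from the base axis. Payload 4.4 kg.
Tool frame: the origin (TCP) lies between the finger pads; the fingertips stand 8 mm ahead of it and the grasp point (between the pads) lies 11 mm behind it; z points along the fingers, y is the line along which they close (so a half turn about z gives the same grasp; the last joint's range is limited). The gripper opens to 94 mm and grips with 3 to 60 N. Pads are 16 mm wide; open, the fingers measure 119 mm over their backs; the gripper's body (75 mm by 177 mm) begins 78 mm behind the grasp point.
Start: joints at [-1.292, 0.628, 0.038, 1.517, -0.027, 0.996, -0.02], TCP at [0.22, 0.612, 0.213] pointing down, gripper open.
Joint ranges: [-3.06, 3.06], [-0.37, 2.12], [-1.25, 1.32], [0.18, 2.47], [-1.1, 4.24], [0.23, 1.98], [-2.94, 2.94]. Speed limits (rad/s): [2.57, 2.57, 3.14, 3.14, 3.14, 3.14, 3.14].

INTERFACE

Orientations are given as a unit quaternion [w, x, y, z].
In Python, from plant import * gives the robot as it stands. The module is installed in compiled form; this text tells all that it offers.
- The arm moves only by the tool arm_command, never from a script. Its argument "plan" is one flat list of numbers, 7 for each row, row after row: the closure, from -1 (fully open) to 1 (shut), then the shift along the world's x, y, z in units of 0.15 m (1.0 is 0.15 m), then the turn, a rotation vector about the world's x, y, z in units of 180 degrees (1.0 is 180 degrees). A call has 1 to 5 rows; each row shifts and turns the commanded pose from where the row before left it; what a row does not reach is not made up. A row lasts 1/12 s, in which the tool goes at most 41.7 mm and 7.16 degrees, less where a joint would pass 70% of its speed; a pose out of reach is approached as far as the arm can. A call with a number of a shift or a turn outside -1 to 1 is refused whole. A call with a gripper value outside its range is refused whole. The fingers move at their own pace and stop on an object; "force" is the grip in N (left out, the last holds). Time passes only in rows, so rows that do not move let the fingers close. It gives the time, the measured TCP pose, the force, the opening and the grip force at its end, in the units of the state.
- get_obs(): the state, without advancing time (a new reading comes with each control period).
- get_image(name): name is "scene" or "top" or "wrist"; returns the picture (420x560x3 uint8, red, green, blue); there is no depth.
- calibration(name): a dict with "mtx" (3x3 intrinsics, pixels), "dist_coeffs" ([k1, k2, p1, p2, k3] as OpenCV has them; the pictures are not rectified), "R" (3x3) and "t" (3): a world point X has camera coordinates R X + t; the wrist camera has in their place "hand_eye" (4x4, takes a point from camera to tool coordinates, whose origin is the TCP and whose axes are the flange's). Camera axes: x right, y down, z forward; pixel columns grow to the right and rows downward; lengths in m; the calibration is good to about 2 mm. A picture is of the moment at which its call begins: read the wrist's pose just before it. calibration takes no time and is no camera call.
- close_job(): hands the job in; it is judged then, once.
Trained networks look in the newest picture that a camera, given by its name, has taken for a name from the list of things; names that differ only in an ending like _2 or _b are one class to them, and where a whole thing is asked for, a point or a joint stands for the part that bears it (a point fixed in the world has none). Each returns a list of dicts, best first, with "conf" (0 to 1); they miss things now and then, are a little off and sometimes report something else, mostly with a low value. They report only what shows in the picture. A call takes as long as a camera call. They do not tell look-alikes from the thing itself.
- find_in(name, camera): "position" ([column, row] in pixels, amid what is visible of it).
- outline_of(name, camera): "mask" (420x560 bool, what is visible of it) and "position" ([column, row] in pixels, amid what is visible of it).
The state is a dict: "time": time; "joints": joint angles; "joint_velocities": joint speeds; "joint_efforts": joint torques, N m; "tool_pos": TCP position; "orientation": TCP orientation; "contact_force": force on the tool from outside, world axes, zero at the start; "torque": the same for the moment, N m; "gripper_width": opening from 0.0 (shut) to 1.0 (fully open); "grasp_force": force on a finger pad.
Only numpy, scipy, OpenCV 4.12 (cv2) and the standard library are available. Lean on these libraries where they do the work, as an engineer would, in place of code of your own. Each camera call takes 0.05 s, during which the arm holds its last target. There are 200 camera calls.

TASK

The pull pin with the orange handle is seized in its bore. Take it by the handle, rock it about 45 degrees one way and then 45 degrees the other way until both copper shoes have given, turn it back to the middle, draw it straight up out of the block and stand it, foot down, in the empty glass beaker, leaving the beaker upright. Leave the blue pin and its block alone.

Things in the scene. Friction and masses are not known exactly. Their poses are not given: they have to be found in the camera images.
- pin_orange: Loose steel pin, 98 mm long, 90 g. Origin: centre of its foot; z along it to the handle. Shank 12 mm thick; lugs 36-43 mm up reach 14 mm out along +x and -x. Handle: orange upright paddle 34 (x) x 12 (y) mm, from 64 to 98 mm above the origin; grip across y. Seated, its foot is 10 mm above the worktop, paddle at 74-108 mm, axes along the block's; it clears the block after rising 54 mm.
- block_orange: Grey block, fixed, 54 x 54 mm on a 62 mm foot, 64 mm high, holding the orange pin upright on its z axis. Origin: centre of underside. In the 36 mm wide recess in its top, two copper shoes reach over the pin's lugs (1 mm play) and block a straight pull. With both pushed back 0.65 rad the pin passes upward within 0.2 rad of the middle (pin axes along the block's).
- shoe_left_orange (a joint): Turn (rad) of the copper shoe pushed back by turning the orange pin anticlockwise seen from above; near 0 at the start, stop at 0.87. It follows to about 0.1 short of the pin's angle and stays there (stiff, 0.15 Nm). While rocking pull only lightly, a few N: a hard pull drags a shoe back.
- shoe_right_orange (a joint): The same for the other copper shoe, pushed back by turning the pin clockwise seen from above; near 0 at the start, stop at 0.87 (also positive).
- beaker: Empty clear glass beaker, loose, 120 g, 58 mm wide, 72 mm high, inside about 50 mm wide, floor 2 mm up. Origin: centre of its underside, z up. Fingers that grip only the top 25 mm of the pin's handle stay just above the rim when the pin's foot is at the floor.
- pin_blue: Bystander: the same pin with a blue handle, seated in an equal block. Leave it in place. (Also fixed: a tall rotary evaporator at x 0.35 to 0.75, y above 0, up to 0.85 m high, left of the work, another at y below -0.37: swing the arm in front of them at a short reach, not across them.)
Not all that is in view belongs to the job. Leave any yellow look-alike of the beaker alone.

How it is judged:
By the outcome, as a careful person would: the job done as asked, in the order asked, and still so for the second after the job is handed in, with the robot touching nothing.
It also fails if it takes over 64 s, if anything falls off the work surface, if the arm or the gripper's body presses on something with over 40 N, if the wrist force passes 120 N, or if a joint passes its speed limit or range.

## Working session

There is one attempt and no reset: what is moved stays moved. The work goes in short steps, Python scripts to look and compute and a tool call to move; the robot and the scene stay as the last step left them, time stands still between calls to the robot, and variables do not carry over. Pictures are saved under pics/ and viewed, at most 13 in all, crops included, and the job is handed in when it is done.

Besides the shell and the picture viewer there is one more tool, called after "Emit:" as name(argument=value, ...) on one line, values as JSON. arm_command: Moves the arm, as the interface text tells. Shifts and turns lie within -1 to 1; 1 stands for 0.15 m of shift or 180 degrees of turn. Its arguments: {"type":"object","properties":{"plan":{"type":"array","items":{"type":"number","minimum":-1,"maximum":1}},"force":{"type":"number"}},"required":["plan"]}

```bash
mkdir -p pics
cat > h.py <<'E'
from plant import *
import numpy as np, cv2
def snap(n,f):
    im=get_image(n); cv2.imwrite('pics/'+f,im[:,:,::-1]); return im
def ray(n,px):
    c=calibration(n); p=cv2.undistortPoints(np.array([[px]],float),np.array(c['mtx']),np.array(c['dist_coeffs']))[0,0]
    R=np.array(c['R']);t=np.array(c['t']).ravel()
    return -R.T@t, R.T@np.array([p[0],p[1],1])
def atz(n,px,z):
    o,d=ray(n,px); return o+d*(z-o[2])/d[2]
E
python3 - <<'E'
from h import *
o=get_obs(); print({k:np.round(v,3) for k,v in o.items()})
snap('top','top0.png'); snap('scene','sc0.png')
a=cv2.imread('pics/top0.png');b=cv2.imread('pics/sc0.png')
for n in ['top','scene']:
    for th,z in [('pin_orange',.108),('block_orange',.064),('beaker',.072),('pin_blue',.108)]:
        for d in find_in(th,n)[:3]: print(n,th,np.round(d['position']),round(d['conf'],2),atz(n,d['position'],z).round(3))
E
```

```text
{'time': np.float64(0.0), 'joints': array([-1.292,  0.629,  0.038,  1.518, -0.027,  0.996, -0.02 ]), 'joint_velocities': array([ 0.002, -0.   ,  0.001,  0.001,  0.   , -0.   ,  0.001]), 'joint_efforts': array([ 1.0000e-03, -5.4972e+01,  1.1440e+00, -1.8662e+01, -5.2000e-02,
        2.4000e-02,  0.0000e+00]), 'tool_pos': array([0.219, 0.611, 0.213]), 'orientation': array([-0.   ,  0.172,  0.985, -0.001]), 'contact_force': array([0.558, 0.14 , 0.664]), 'torque': array([-0.03 ,  0.023, -0.035]), 'grasp_force': np.float64(0.0), 'gripper_width': np.float64(1.0)}
top pin_orange [233. 235.] 0.69 [ 0.489 -0.136  0.108]
top block_orange [237. 241.] 0.92 [ 0.486 -0.139  0.064]
top beaker [357. 287.] 0.89 [ 0.427 -0.366  0.072]
top beaker [305. 250.] 0.69 [ 0.482 -0.266  0.072]
top beaker [305. 204.] 0.55 [ 0.568 -0.257  0.072]
top pin_blue [257. 152.] 0.63 [ 0.648 -0.158  0.108]
scene block_orange [280. 266.] 0.75 [ 0.473 -0.095  0.064]
scene beaker [322. 220.] 0.77 [ 0.468 -0.229  0.072]
scene beaker [375. 205.] 0.77 [ 0.408 -0.323  0.072]
scene beaker [278. 202.] 0.71 [ 0.561 -0.23   0.072]
scene pin_blue [210. 199.] 0.9 [ 0.638 -0.132  0.108]
```

View pics/top0.png

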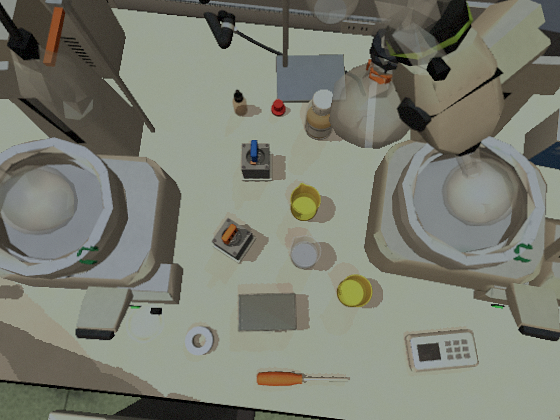

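View pics/sc0.png

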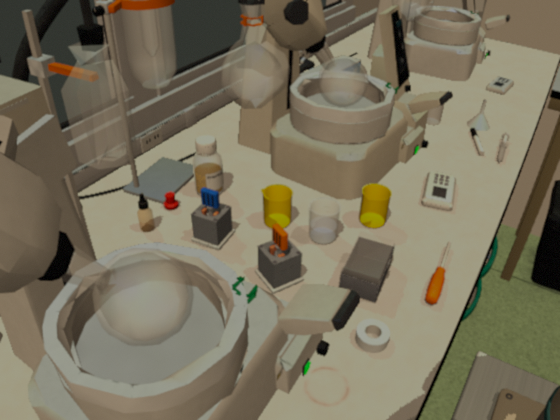

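The orange pin is at top px (231,234) with its paddle turned, blue pin at (255,155). The clear beaker is at (305,254), between yellow look-alikes at (305,204) and (354,291). First I retract and lift the arm, to swing in front of the evaporator.

Emit:
arm_command(plan=[-1,-0.06,-0.18,0.16,0,0,0,-1,-0.06,-0.18,0.16,0,0,0,-1,-0.06,-0.18,0.16,0,0,0,-1,-0.06,-0.18,0.16,0,0,0,-1,-0.06,-0.18,0.16,0,0,0])

```text
time: 0.92
tool_pos: [0.1742, 0.4753, 0.3344]
orientation: [-0.0, 0.172, 0.985, -0.0]
contact_force: [0.5, 1.0, -0.0]
gripper_width: 0.999
grasp_force: 0.0
```

Emit:
arm_command(plan=[-1,-0.06,-0.18,0.16,0,0,0,-1,-0.06,-0.18,0.16,0,0,0,-1,-0.06,-0.18,0.16,0,0,0,-1,0.1,-0.08,0,0,0,0,-1,0.1,-0.08,0,0,0,0])

```text
time: 1.33
tool_pos: [0.1773, 0.3714, 0.4076]
orientation: [0.0, 0.17, 0.985, 0.002]
contact_force: [0.1, 0.2, -0.4]
gripper_width: 0.997
grasp_force: 0.0
```

Emit:
arm_command(plan=[-1,0.14,-0.18,0,0,0,0,-1,0.14,-0.2,0,0,0,0,-1,0.14,-0.22,0,0,0,0,-1,0.08,-0.24,0,0,0,0,-1,0.06,-0.24,0,0,0,0])

```text
time: 1.75
tool_pos: [0.2626, 0.2079, 0.4056]
orientation: [0.0, 0.172, 0.985, 0.0]
contact_force: [0.7, -0.5, 0.9]
gripper_width: 0.999
grasp_force: 0.0
```

Emit:
arm_command(plan=[-1,0.06,-0.25,0,0,0,0,-1,0.06,-0.25,0,0,0,0,-1,0.06,-0.25,0,0,0,0,-1,0.06,-0.25,0,0,0,0,-1,0.06,-0.25,0,0,0,0])

```text
time: 2.17
tool_pos: [0.3066, 0.0202, 0.4057]
orientation: [0.0, 0.171, 0.985, 0.001]
contact_force: [1.3, 0.5, 0.5]
gripper_width: 0.999
grasp_force: 0.0
```

Emit:
arm_command(plan=[-1,0.1,-0.2,0,0,0,-0.033,-1,0.14,-0.2,0,0,0,-0.033,-1,0.14,-0.2,0,0,0,-0.033,-1,0.16,-0.16,-0.06,0,0,-0.033,-1,0.16,-0.1,-0.1,0,0,-0.033])

```text
time: 2.58
tool_pos: [0.4133, -0.1101, 0.3829]
orientation: [0.003, 0.422, 0.907, 0.001]
contact_force: [0.5, 0.7, -0.1]
gripper_width: 0.998
grasp_force: 0.0
```

Emit:
arm_command(plan=[-1,0.16,0,-0.15,0,0,-0.034,-1,0.1,0,-0.15,0,0,-0.034,-1,0,0,-0.15,0,0,0,-1,0,0,0,0,0,0,-1,0,0,0,0,0,0])

```text
time: 3.0
tool_pos: [0.4499, -0.1068, 0.3137]
orientation: [-0.001, 0.513, 0.858, -0.001]
contact_force: [-0.3, -0.3, -0.0]
gripper_width: 1.001
grasp_force: 0.0
```

```bash
cat >> h.py <<'E'
from scipy.spatial.transform import Rotation as Ro
def wray(o,px):
    c=calibration('wrist'); p=cv2.undistortPoints(np.array([[px]],float),np.array(c['mtx']),np.array(c['dist_coeffs']))[0,0]
    H=np.array(c['hand_eye']); w=o['orientation']; R=Ro.from_quat([w[1],w[2],w[3],w[0]]).as_matrix()
    return np.array(o['tool_pos'])+R@H[:3,3], R@H[:3,:3]@np.array([p[0],p[1],1])
def watz(o,px,z):
    a,d=wray(o,px); return a+d*(z-a[2])/d[2]
E
python3 - <<'E'
from h import *
o=get_obs(); print(o['tool_pos'].round(3),o['joints'].round(2)); im=snap('wrist','w0.png')
print(np.round(calibration('wrist')['hand_eye'],3))
for th,z in [('pin_orange',.108),('block_orange',.064),('beaker',.072)]:
    for d in outline_of(th,'wrist')[:2]:
        m=d['mask'].astype(np.uint8); c=max(cv2.findContours(m,0,1)[0],key=cv2.contourArea)
        r=cv2.minAreaRect(c); bp=cv2.boxPoints(r)
        P=np.array([watz(o,p,z) for p in bp])[:,:2]
        e=P[1]-P[0],P[2]-P[1]
        print(th,round(d['conf'],2),np.round(d['position']),P.mean(0).round(4),[(np.linalg.norm(v).round(4),np.degrees(np.arctan2(v[1],v[0])).round(1)) for v in e])
E
```

```text
[ 0.45  -0.107  0.314] [-0.5   0.34  0.92  1.88 -0.31  1.07  1.04]
[[-0.001 -0.962 -0.275  0.081]
 [ 1.    -0.    -0.001  0.002]
 [ 0.001 -0.275  0.962 -0.171]
 [ 0.     0.     0.     1.   ]]
pin_orange 0.9 [303. 215.] [ 0.4903 -0.1229] [(np.float64(0.0157), np.float64(53.9)), (np.float64(0.0389), np.float64(-36.7))]
block_orange 0.91 [296. 201.] [ 0.4884 -0.1204] [(np.float64(0.0585), np.float64(63.5)), (np.float64(0.0683), np.float64(-26.4))]
beaker 0.84 [306. 297.] [ 0.5681 -0.244 ] [(np.float64(0.0566), np.float64(47.0)), (np.float64(0.0908), np.float64(-44.5))]
beaker 0.59 [199. 301.] [ 0.4289 -0.3375] [(np.float64(0.0839), np.float64(92.9)), (np.float64(0.0334), np.float64(1.8))]
```

View pics/w0.png

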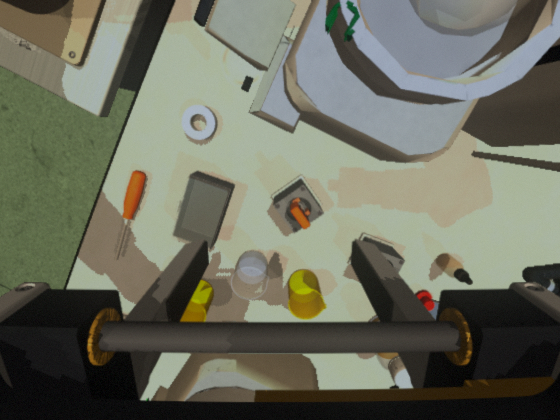

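The wrist view shows the orange pin at px (301,215) in a block turned about 45° in the image, and the clear beaker at (250,272), between the two yellow ones. Next I fit poses by silhouette.

```bash
cat >> h.py <<'E'
from scipy.optimize import minimize
def proj(n,X,o=None):
    c=calibration(n)
    if n=='wrist':
        w=o['orientation']; T=np.eye(4); T[:3,:3]=Ro.from_quat([w[1],w[2],w[3],w[0]]).as_matrix(); T[:3,3]=o['tool_pos']
        M=np.linalg.inv(T@np.array(c['hand_eye'])); R,t=M[:3,:3],M[:3,3]
    else: R,t=np.array(c['R']),np.array(c['t']).ravel()
    return cv2.projectPoints(np.asarray(X,float),cv2.Rodrigues(R)[0],t,np.array(c['mtx']),np.array(c['dist_coeffs']))[0][:,0]
def hullmask(p,s=8):
    m=np.zeros((420,560),np.uint8); h=cv2.convexHull(p.astype(np.float32))[:,0]
    cv2.fillPoly(m,[np.round(h*2**s).astype(np.int32)],255,lineType=cv2.LINE_AA,shift=s); return m/255.
def box(p,a,b,z0,z1):
    x,y,t=p; c,s=np.cos(t),np.sin(t)
    return np.array([[x+c*u-s*v,y+s*u+c*v,z] for u in(-a,a) for v in(-b,b) for z in(z0,z1)])
def cyl(p,r,z0,z1):
    t=np.linspace(0,2*np.pi,40); return np.array([[p[0]+r*np.cos(a),p[1]+r*np.sin(a),z] for a in t for z in(z0,z1)])
def orange(im,roi,r=40):
    h=cv2.cvtColor(im,cv2.COLOR_RGB2HSV); m=((h[...,0]<17)&(h[...,1]>190)&(h[...,2]>90)).astype(float)
    k=np.zeros_like(m); u,v=np.int32(roi); k[v-r:v+r,u-r:u+r]=1; return m*k
def fit(model,masks,p0,steps,o=None):
    # masks: {camera: float mask}; maximise sum of IoU
    def cost(q):
        s=0
        for n,m in masks.items():
            k=hullmask(proj(n,model(q),o)); s-=np.minimum(k,m).sum()/np.maximum(k,m).sum()
        return s
    p0=np.array(p0,float); S=np.vstack([p0,p0+np.diag(steps)])
    r=minimize(cost,p0,method='Nelder-Mead',options=dict(initial_simplex=S,xatol=1e-5,fatol=1e-4))
    return r.x,-r.fun
E
python3 - <<'E'
from h import *
o=get_obs()
ims={'wrist':cv2.imread('pics/w0.png')[:,:,::-1].copy(),'top':cv2.imread('pics/top0.png')[:,:,::-1].copy(),'scene':cv2.imread('pics/sc0.png')[:,:,::-1].copy()}
roi={'wrist':(301,215),'top':(231,234),'scene':(281,240)}
pad=lambda q:box(q,.017,.006,.074,.108)
om={n:orange(ims[n],roi[n],r=22) for n in ims}
print({n:int(m.sum()) for n,m in om.items()})
for sel in (['wrist'],['top'],['scene'],['wrist','top','scene']):
    best=max((fit(pad,{n:om[n] for n in sel},[.489,-.13,np.radians(a)],[.01,.01,.2],o) for a in(-20,-35,-50,-65)),key=lambda r:r[1])
    print('pad',sel,best[0].round(4),np.degrees(best[0][2]).round(1),round(best[1],3))
bl=lambda q:box(q,.027,.027,0,.064)
get_image('wrist'); get_image('top')
for n in ('wrist','top'):
    d=outline_of('block_orange',n)[0]
    print('blk',n,[ (x[0].round(4),np.degrees(x[0][2]).round(1),round(x[1],3)) for x in [fit(bl,{n:d['mask'].astype(float)},[.489,-.13,np.radians(-35)],[.01,.01,.2],o)]])
    for d in outline_of('beaker',n):
        u=d['position']; P=(watz(o,u,.036) if n=='wrist' else atz(n,u,.036))
        f=fit(lambda q:cyl(q,.029,0,.072),{n:d['mask'].astype(float)},P[:2],[.01,.01],o)
        print('beaker',n,np.round(u),round(d['conf'],2),f[0].round(4),round(f[1],3))
E
```

```text
{'wrist': 195, 'top': 21, 'scene': 223}
pad ['wrist'] [ 0.4998 -0.1316 -0.5869] -33.6 0.56
pad ['top'] [ 0.495  -0.1265 -0.8069] -46.2 0.091
pad ['scene'] [ 0.4937 -0.1287 -0.759 ] -43.5 0.555
pad ['wrist', 'top', 'scene'] [ 0.4947 -0.1276 -0.6578] -37.7 1.172
blk wrist [(array([ 0.4917, -0.1237, -0.4567]), np.float64(-26.2), np.float64(0.791))]
beaker wrist [303. 298.] 0.66 [ 0.5818 -0.2588] 0.872
beaker wrist [200. 302.] 0.59 [ 0.4324 -0.3567] 0.46
blk top [(array([ 0.4912, -0.1284, -0.4745]), np.float64(-27.2), np.float64(0.78))]
beaker top [306. 202.] 0.83 [ 0.5804 -0.2564] 0.877
beaker top [304. 253.] 0.81 [ 0.4839 -0.2659] 0.915
beaker top [358. 291.] 0.56 [ 0.4239 -0.3655] 0.854
```

Emit:
arm_command(plan=[-1,0.06,-0.03,-0.15,0,0,0.032,-1,0.06,-0.03,-0.15,0,0,0.032,-1,0.06,-0.03,-0.15,0,0,0.032,-1,0.06,-0.03,-0.15,0,0,0.032,-1,0.06,-0.03,-0.15,0,0,0.032])

```text
time: 3.92
tool_pos: [0.4962, -0.1293, 0.2005]
orientation: [0.0, 0.281, 0.96, 0.0]
contact_force: [1.4, 0.5, -0.2]
gripper_width: 1.001
grasp_force: 0.0
```

Emit:
arm_command(plan=[-1,0,0,0,0,0,0,-1,0,0,0,0,0,0])

```text
time: 4.08
tool_pos: [0.4949, -0.1294, 0.2011]
orientation: [-0.001, 0.285, 0.959, -0.0]
contact_force: [0.0, -0.6, -0.2]
gripper_width: 0.999
grasp_force: 0.0
```

Run:
```python
from h import *
o=get_obs(); print(o['tool_pos'].round(4),o['orientation'].round(3),o['joints'].round(2)); im=snap('wrist','w1.png')
d=outline_of('pin_orange','wrist')[0]; u=d['position']; m=d['mask']
h=cv2.cvtColor(im,cv2.COLOR_RGB2HSV); print(u,d['conf'],m.sum(),np.percentile(h[m],[5,25,50,75,95],axis=0))
b=outline_of('block_orange','wrist')[0]['mask']
vis=im.copy(); vis[m]=vis[m]//2+np.array([0,0,127],np.uint8)
u=np.int32(u); cr=np.hstack([cv2.resize(v[max(u[1]-75,0):u[1]+75,u[0]-65:u[0]+65],None,fx=3,fy=3) for v in(im,vis)])
cv2.imwrite('pics/w1c.png',cr[:,:,::-1]); print(u-[65,75],cr.shape)
np.save('m.npy',m); np.save('b.npy',b)
```

```text
[ 0.4949 -0.1294  0.2011] [-0.001  0.285  0.959 -0.   ] [-0.23  0.52  0.64  1.92 -0.41  0.83  1.63]
[281.9, 208.7] 0.73 535 [[  9. 116.  93.]
 [ 10. 194. 139.]
 [ 13. 220. 179.]
 [ 15. 223. 181.]
 [ 15. 227. 182.]]
[216 133] (450, 780, 3)
```

View pics/w1c.png

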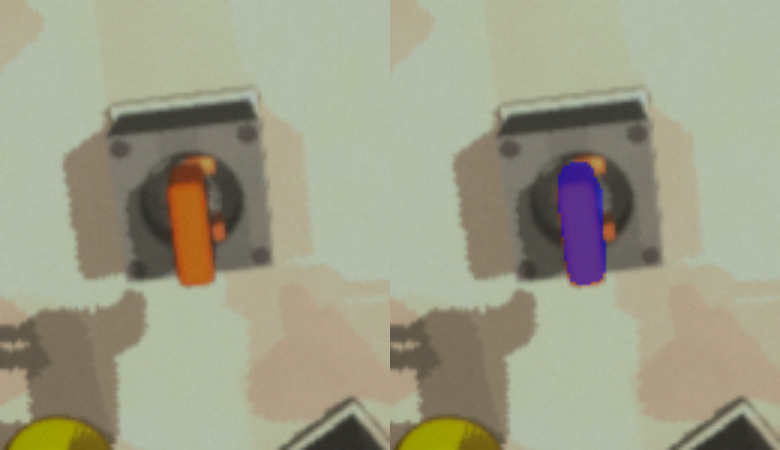

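The crop shows the paddle's orange top face from (190,180) to (200,285), tilted about 5° in the image, over the block's square top with the two copper shoes.

Run:
```python
from h import *
o=get_obs(); m=np.load('m.npy').astype(float); 
im=cv2.imread('pics/w1.png')[:,:,::-1].copy(); h=cv2.cvtColor(im,cv2.COLOR_RGB2HSV)
br=m*((h[...,2]>150)&(h[...,1]>200)); print(br.sum())
pad=lambda q:box(q,.017,.006,.074,.108)
top=lambda q:box(q,.017,.006,.108,.108)
for nm,mod,mk in (('pad',pad,m),('topface',top,br)):
    x,s=max((fit(mod,{'wrist':mk},[.492,-.128,np.radians(a)],[.01,.01,.15],o) for a in(-25,-33,-42)),key=lambda r:r[1]); print(nm,x.round(4),np.degrees(x[2]).round(1),round(s,3))
C=np.array([[108,133],[258,122],[271,263],[128,280]])/3+[216,133]
P=np.array([watz(o,c,.064) for c in C])[:,:2]; e=np.roll(P,-1,0)-P
print('block top',P.mean(0).round(4),np.linalg.norm(e,axis=1).round(4),(np.degrees(np.arctan2(e[:,1],e[:,0]))%90).round(1))
```

```text
376.0
pad [ 0.4948 -0.126  -0.4934] -28.3 0.849
topface [ 0.4939 -0.1265 -0.4251] -24.4 0.739
block top [ 0.4954 -0.1265] [0.0527 0.0522 0.0529 0.0549] [61.2 63.4 64.1 63.2]
```

Emit:
arm_command(plan=[-1,0,0.01,-0.15,0,0,0.015,-1,0,0.01,-0.18,0,0,0.016,-1,0,0,-0.18,0,0,0,-1,0,0,-0.16,0,0,0,-1,0,0,0,0,0,0])

```text
time: 4.65
tool_pos: [0.4937, -0.1249, 0.0989]
orientation: [-0.002, 0.236, 0.972, 0.0]
contact_force: [-0.5, 0.6, -0.4]
gripper_width: 1.0
grasp_force: 0.0
```

Emit:
arm_command(plan=[-1,0,0,0,0,0,0,-1,0,0,0,0,0,0])

```text
time: 4.82
tool_pos: [0.4968, -0.1266, 0.1027]
orientation: [0.001, 0.236, 0.972, -0.0]
contact_force: [-0.4, -1.1, 0.8]
gripper_width: 1.003
grasp_force: 0.0
```

Emit:
arm_command(plan=[-1,0,0,0,0,0,0])

```text
time: 4.9
tool_pos: [0.4971, -0.1266, 0.1029]
orientation: [0.002, 0.236, 0.972, -0.0]
contact_force: [0.3, 0.3, 0.1]
gripper_width: 0.997
grasp_force: 0.0
```

Emit:
arm_command(plan=[-1,0,0,-0.04,0,0,0])

```text
time: 4.98
tool_pos: [0.4975, -0.1267, 0.0971]
orientation: [0.002, 0.236, 0.972, 0.0]
contact_force: [0.5, -1.2, 0.1]
gripper_width: 0.996
grasp_force: 0.0
```

Emit:
arm_command(plan=[-1,0,0,0,0,0,0,-1,0,0,0,0,0,0])

```text
time: 5.15
tool_pos: [0.4958, -0.1261, 0.0953]
orientation: [0.0, 0.236, 0.972, 0.0]
contact_force: [-0.1, 0.5, -0.4]
gripper_width: 0.999
grasp_force: 0.0
```

Run:
```python
from h import *
L=[]
for i in range(6):
    o=get_obs(); im=get_image('wrist'); L.append(o['tool_pos'])
print(np.round(L,4),np.mean(L,0).round(4))
ds=outline_of('pin_orange','wrist')
if ds:
    m=ds[0]['mask'].astype(float); print(ds[0]['conf'],m.sum())
    o['tool_pos']=np.mean(L,0)
    x,s=fit(lambda q:box(q,.017,.006,.074,.108),{'wrist':m},[.495,-.1263,-.48],[.006,.006,.1],o); print(x.round(4),np.degrees(x[2]).round(1),s)
cv2.imwrite('pics/w2.png',im[:,:,::-1])
```

```text
[[ 0.4958 -0.1261  0.0953]
 [ 0.4958 -0.1262  0.0952]
 [ 0.4958 -0.1263  0.0952]
 [ 0.4958 -0.1263  0.0952]
 [ 0.4957 -0.1263  0.0951]
 [ 0.4957 -0.1263  0.095 ]] [ 0.4958 -0.1263  0.0952]
0.94 1421.0
[ 0.4921 -0.1256 -0.4833] -27.7 0.891044839604773
```

View pics/w2.png

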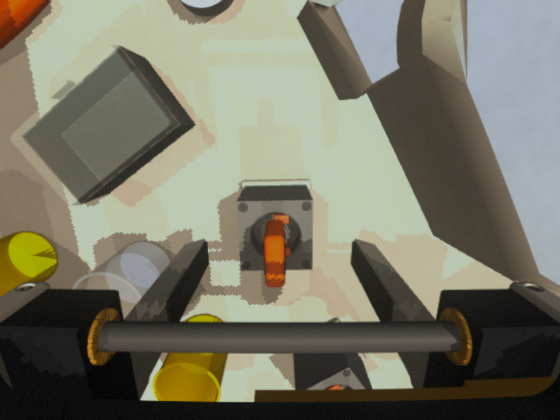

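The pin's paddle lies between the fingers at px (275,255) and squares with them. The block top centre is at about (276,228). Closing now.

Emit:
arm_command(plan=[-0.3,-0.013,0,0,0,0,0,0.3,0,0,0,0,0,0,1,0,0,0,0,0,0,1,0,0,0,0,0,0,1,0,0,0,0,0,0], force=50)

```text
time: 5.92
tool_pos: [0.4938, -0.1262, 0.095]
orientation: [0.0, 0.236, 0.972, 0.0]
contact_force: [0.2, 0.1, 0.2]
gripper_width: 0.682
grasp_force: 0.0
```

Emit:
arm_command(plan=[1,0,0,0,0,0,0,1,0,0,0,0,0,0,1,0,0,0,0,0,0])

```text
time: 6.17
tool_pos: [0.4938, -0.1262, 0.095]
orientation: [-0.0, 0.236, 0.972, 0.0]
contact_force: [0.3, 0.9, -0.0]
gripper_width: 0.471
grasp_force: 0.0
```

Emit:
arm_command(plan=[1,0,0,0,0,0,0,1,0,0,0,0,0,0,1,0,0,0,0,0,0,1,0,0,0,0,0,0,1,0,0,0,0,0,0])

```text
time: 6.58
tool_pos: [0.4935, -0.1268, 0.095]
orientation: [-0.0, 0.236, 0.972, -0.0]
contact_force: [-2.8, -5.1, 0.3]
gripper_width: 0.124
grasp_force: 49.8
```

Emit:
arm_command(plan=[1,0,0,0,0,0,0,1,0,0,0,0,0,0,1,0,0,0,0,0,0])

```text
time: 6.83
tool_pos: [0.4933, -0.1271, 0.095]
orientation: [-0.0, 0.236, 0.972, -0.001]
contact_force: [-0.9, -3.5, 1.5]
gripper_width: 0.125
grasp_force: 49.8
```

Run:
```python
from h import *
o=get_obs(); print({k:np.round(o[k],4) for k in('time','tool_pos','orientation','contact_force','torque','gripper_width','grasp_force','joints')})
```

```text
{'time': np.float64(6.8333), 'tool_pos': array([ 0.4933, -0.1271,  0.095 ]), 'orientation': array([-1.000e-04,  2.364e-01,  9.717e-01, -5.000e-04]), 'contact_force': array([-0.9259, -3.4752,  1.4604]), 'torque': array([-0.8448,  0.5063,  0.053 ]), 'gripper_width': np.float64(0.1255), 'grasp_force': np.float64(49.8103), 'joints': array([-0.1186,  0.6611,  0.4782,  2.0244, -0.5387,  0.5809,  1.8267])}
```

Emit:
arm_command(plan=[1,0,0,0,0,0,0.025,1,0,0,0,0,0,0.025,1,0,0,0,0,0,0.025,1,0,0,0,0,0,0.025,1,0,0,0,0,0,0.025])

```text
time: 7.25
tool_pos: [0.4933, -0.1278, 0.095]
orientation: [-0.0, 0.041, 0.999, -0.001]
contact_force: [-1.5, -4.4, -0.2]
gripper_width: 0.122
grasp_force: 49.9
```

Emit:
arm_command(plan=[1,0,0,0,0,0,0.025,1,0,0,0,0,0,0.025,1,0,0,0,0,0,0.025,1,0,0,0,0,0,0.025,1,0,0,0,0,0,0.025])

```text
time: 7.67
tool_pos: [0.4934, -0.1275, 0.095]
orientation: [-0.0, -0.155, 0.988, -0.001]
contact_force: [-1.5, -4.9, -1.0]
gripper_width: 0.123
grasp_force: 49.9
```

Emit:
arm_command(plan=[1,0,0,0,0,0,0.015,1,0,0,0,0,0,0,1,0,0,0,0,0,0])

```text
time: 7.92
tool_pos: [0.4934, -0.1274, 0.095]
orientation: [-0.0, -0.175, 0.984, -0.0]
contact_force: [-1.4, -4.4, 0.5]
gripper_width: 0.128
grasp_force: 49.8
```

Run:
```python
from h import *
o=get_obs(); print({k:np.round(o[k],4) for k in('time','tool_pos','orientation','contact_force','torque','gripper_width','grasp_force','joints')})
print(np.degrees(2*np.arctan2(o['orientation'][2],o['orientation'][1]))-90)
im=snap('wrist','w3.png'); cv2.imwrite('pics/w3c.png',cv2.resize(im[150:330,190:370],None,fx=3,fy=3)[:,:,::-1])
```

```text
{'time': np.float64(7.9167), 'tool_pos': array([ 0.4934, -0.1274,  0.095 ]), 'orientation': array([-2.000e-04, -1.755e-01,  9.845e-01, -4.000e-04]), 'contact_force': array([-1.3767, -4.4072,  0.5393]), 'torque': array([-1.2315,  0.5803, -0.1818]), 'gripper_width': np.float64(0.1277), 'grasp_force': np.float64(49.8444), 'joints': array([ 0.032 ,  0.6235,  0.2454,  2.0199, -0.2826,  0.5301,  2.4017])}
110.21331364536806
```

View pics/w3c.png

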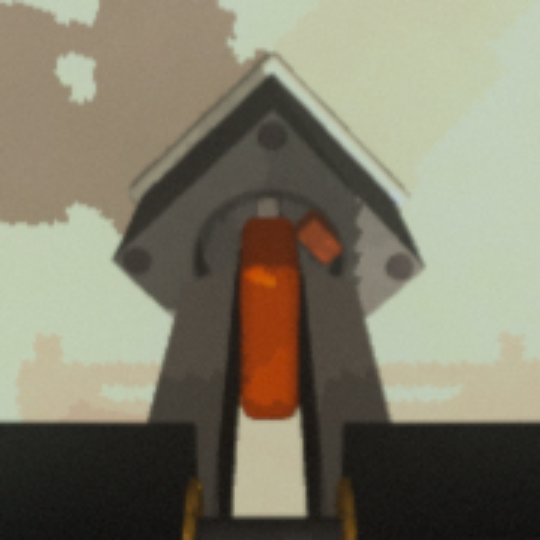

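The paddle has turned with the fingers: the block is seen at about 45° and the paddle is still square between the pads. Now the other way.

Emit:
arm_command(plan=[1,0,0,0,0,0,-0.025,1,0,0,0,0,0,-0.025,1,0,0,0,0,0,-0.025,1,0,0,0,0,0,-0.025,1,0,0,0,0,0,-0.025])

```text
time: 8.38
tool_pos: [0.4931, -0.1264, 0.095]
orientation: [-0.001, 0.021, 1.0, -0.0]
contact_force: [-1.5, -4.5, 1.3]
gripper_width: 0.125
grasp_force: 49.8
```

Emit:
arm_command(plan=[1,0,0,0,0,0,-0.025,1,0,0,0,0,0,-0.025,1,0,0,0,0,0,-0.025,1,0,0,0,0,0,-0.025,1,0,0,0,0,0,-0.025])

```text
time: 8.8
tool_pos: [0.4933, -0.1265, 0.0949]
orientation: [-0.0, 0.215, 0.977, -0.0]
contact_force: [-1.8, -4.0, 0.8]
gripper_width: 0.123
grasp_force: 49.8
```

Emit:
arm_command(plan=[1,0,0,0,0,0,-0.025,1,0,0,0,0,0,-0.025,1,0,0,0,0,0,-0.025,1,0,0,0,0,0,-0.025,1,0,0,0,0,0,-0.025])

```text
time: 9.22
tool_pos: [0.4927, -0.1274, 0.095]
orientation: [-0.0, 0.402, 0.916, -0.001]
contact_force: [-4.1, -5.2, 1.2]
gripper_width: 0.128
grasp_force: 49.8
```

Emit:
arm_command(plan=[1,0,0,0,0,0,-0.025,1,0,0,0,0,0,-0.025,1,0,0,0,0,0,-0.025,1,0,0,0,0,0,-0.025,1,0,0,0,0,0,-0.025])

```text
time: 9.63
tool_pos: [0.4927, -0.1274, 0.095]
orientation: [0.0, 0.573, 0.82, -0.001]
contact_force: [-5.0, -5.4, 1.6]
gripper_width: 0.122
grasp_force: 49.8
```

Emit:
arm_command(plan=[1,0,0,0,0,0,-0.025,1,0,0,0,0,0,-0.015,1,0,0,0,0,0,0,1,0,0,0,0,0,0])

```text
time: 9.97
tool_pos: [0.4927, -0.1273, 0.095]
orientation: [0.0, 0.621, 0.783, -0.001]
contact_force: [-5.8, -4.6, 2.2]
gripper_width: 0.122
grasp_force: 49.8
```

Run:
```python
from h import *
o=get_obs(); print({k:np.round(o[k],4) for k in('time','tool_pos','orientation','contact_force','torque','gripper_width','grasp_force','joints')})
print(np.degrees(2*np.arctan2(o['orientation'][2],o['orientation'][1]))-90)
im=snap('wrist','w4.png'); cv2.imwrite('pics/w4c.png',cv2.resize(im[150:330,190:370],None,fx=3,fy=3)[:,:,::-1])
```

```text
{'time': np.float64(9.9667), 'tool_pos': array([ 0.4927, -0.1273,  0.095 ]), 'orientation': array([ 3.000e-04,  6.215e-01,  7.834e-01, -1.300e-03]), 'contact_force': array([-5.8026, -4.6013,  2.2436]), 'torque': array([-1.4514,  1.1114,  0.1532]), 'gripper_width': np.float64(0.1221), 'grasp_force': np.float64(49.8203), 'joints': array([-0.2629,  0.7294,  0.722 ,  2.0291, -0.7738,  0.6774,  1.1985])}
13.151599702589806
```

View pics/w4c.png

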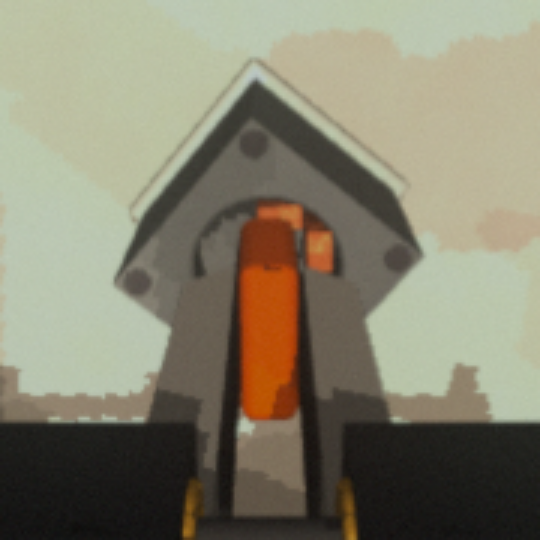

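The paddle has followed to about -49°, still square in the pads. Back to the middle, then a gentle pull.

Emit:
arm_command(plan=[1,0,0,0,0,0,0.025,1,0,0,0,0,0,0.025,1,0,0,0,0,0,0.025,1,0,0,0,0,0,0.025,1,0,0,0,0,0,0.025])

```text
time: 10.43
tool_pos: [0.4938, -0.127, 0.095]
orientation: [0.001, 0.455, 0.89, -0.001]
contact_force: [-1.5, -4.9, -0.6]
gripper_width: 0.124
grasp_force: 49.8
```

Emit:
arm_command(plan=[1,0,0,0,0,0,0.025,1,0,0,0,0,0,0.025,1,0,0,0,0,0,0.025,1,0,0,0,0,0,0.025,1,0,0,0,0,0,0.025])

```text
time: 10.85
tool_pos: [0.4937, -0.1268, 0.095]
orientation: [0.0, 0.273, 0.962, -0.001]
contact_force: [-1.7, -4.2, 0.5]
gripper_width: 0.121
grasp_force: 49.8
```

Emit:
arm_command(plan=[1,0,0,0,0,0,0.025,1,0,0,0,0,0,0,1,0,0,0.02,0,0,0,1,0,0,0.02,0,0,0,1,0,0,0,0,0,0])

```text
time: 11.27
tool_pos: [0.4936, -0.1264, 0.1013]
orientation: [-0.0, 0.237, 0.972, -0.0]
contact_force: [-2.5, -4.8, 0.2]
gripper_width: 0.12
grasp_force: 49.8
```

Emit:
arm_command(plan=[1,0,0,0.06,0,0,0,1,0,0,0.06,0,0,0,1,0,0,0.06,0,0,0,1,0,0,0.06,0,0,0,1,0,0,0.06,0,0,0])

```text
time: 11.68
tool_pos: [0.4944, -0.1246, 0.1474]
orientation: [0.0, 0.236, 0.972, 0.001]
contact_force: [0.3, 0.6, -1.0]
gripper_width: 0.125
grasp_force: 49.8
```

Emit:
arm_command(plan=[1,0,0,0.08,0,0,0,1,0,0,0.1,0,0,0,1,0,0,0.1,0,0,0,1,0,0,0.1,0,0,0,1,0,0,0,0,0,0])

```text
time: 12.1
tool_pos: [0.4959, -0.1257, 0.2062]
orientation: [0.003, 0.236, 0.972, 0.001]
contact_force: [-0.4, -0.2, -1.3]
gripper_width: 0.123
grasp_force: 49.8
```

Run:
```python
from h import *
o=get_obs(); print({k:np.round(o[k],4) for k in('time','tool_pos','orientation','contact_force','torque','gripper_width','grasp_force','joints')})
snap('scene','sc1.png'); snap('top','top1.png'); im=snap('wrist','w5.png')
for n in ('top','scene','wrist'):
    for d in outline_of('beaker',n):
        u=d['position']; P=(watz(o,u,.036) if n=='wrist' else atz(n,u,.036))
        f=fit(lambda q:cyl(q,.029,0,.072),{n:d['mask'].astype(float)},P[:2],[.01,.01],o)
        print('beaker',n,np.round(u),round(d['conf'],2),f[0].round(4),round(f[1],3))
a=cv2.imread('pics/sc1.png')[120:330,180:440]; cv2.imwrite('pics/sc1c.png',cv2.resize(a,None,fx=2.8,fy=2.8))
```

```text
{'time': np.float64(12.1), 'tool_pos': array([ 0.4959, -0.1257,  0.2062]), 'orientation': array([0.0027, 0.2356, 0.9718, 0.001 ]), 'contact_force': array([-0.4236, -0.1801, -1.2719]), 'torque': array([-0.0126, -0.0925,  0.0416]), 'gripper_width': np.float64(0.1231), 'grasp_force': np.float64(49.8091), 'joints': array([-0.2291,  0.5047,  0.6256,  1.9242, -0.3969,  0.8313,  1.7035])}
beaker top [302. 253.] 0.82 [ 0.4842 -0.2659] 0.93
beaker top [305. 203.] 0.73 [ 0.5819 -0.2568] 0.871
beaker top [357. 289.] 0.68 [ 0.4227 -0.3651] 0.879
beaker scene [272. 206.] 0.89 [ 0.5833 -0.2619] 0.644
beaker scene [323. 222.] 0.71 [ 0.4859 -0.2714] 0.879
beaker wrist [ 72. 234.] 0.91 [ 0.4232 -0.3699] 0.91
beaker wrist [222. 282.] 0.7 [ 0.5673 -0.2358] 0.269
beaker wrist [169. 241.] 0.66 [ 0.4854 -0.27  ] 0.933
```

View pics/sc1c.png

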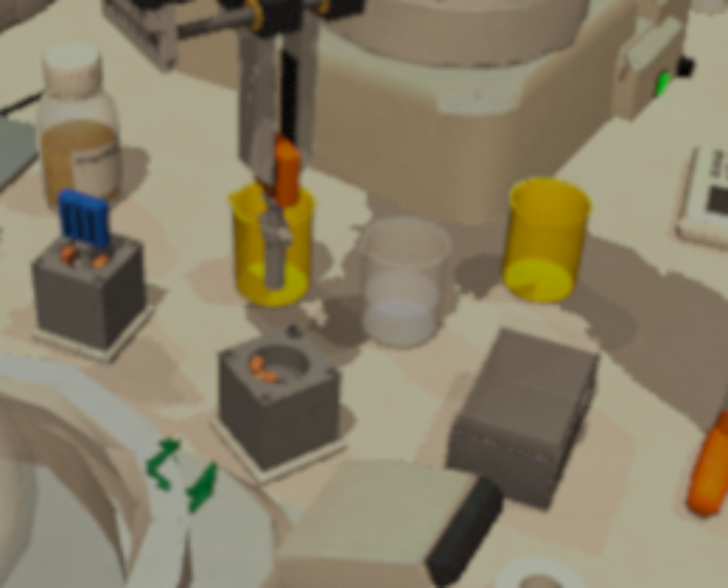

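The pin is out of the block and hangs upright in the fingers. The clear beaker stands at crop px (402,285), free, at about (0.485, -0.269). Moving over it.

Emit:
arm_command(plan=[1,-0.01,-0.1,0,0,0,0,1,-0.01,-0.14,0,0,0,0,1,-0.01,-0.16,0,0,0,0,1,-0.01,-0.16,0,0,0,0,1,-0.01,-0.14,0,0,0,0])

```text
time: 12.82
tool_pos: [0.4856, -0.2325, 0.2023]
orientation: [-0.001, 0.236, 0.972, -0.0]
contact_force: [-0.4, 0.5, -0.7]
gripper_width: 0.127
grasp_force: 49.8
```

Emit:
arm_command(plan=[1,-0.01,-0.12,0,0,0,0,1,0,-0.08,0,0,0,0,1,0,-0.05,0,0,0,0,1,0,0,0,0,0,0,1,0,0,0,0,0,0])

```text
time: 13.23
tool_pos: [0.4848, -0.2679, 0.2026]
orientation: [-0.0, 0.236, 0.972, 0.0]
contact_force: [-0.1, 1.0, -0.9]
gripper_width: 0.123
grasp_force: 49.8
```

Run:
```python
from h import *
o=get_obs(); print({k:np.round(o[k],4) for k in('time','tool_pos','orientation','contact_force','gripper_width','grasp_force','joints')})
for n in ('top','wrist'):
    get_image(n)
    for d in outline_of('beaker',n):
        u=d['position']; P=(watz(o,u,.036) if n=='wrist' else atz(n,u,.036))
        f=fit(lambda q:cyl(q,.029,0,.072),{n:d['mask'].astype(float)},P[:2],[.01,.01],o)
        print('beaker',n,np.round(u),round(d['conf'],2),f[0].round(4),round(f[1],3))
im=snap('wrist','w6.png'); cv2.imwrite('pics/w6c.png',cv2.resize(im[130:350,150:410],None,fx=2.5,fy=2.5)[:,:,::-1])
```

```text
{'time': np.float64(13.2333), 'tool_pos': array([ 0.4848, -0.2679,  0.2026]), 'orientation': array([-5.000e-04,  2.360e-01,  9.717e-01,  5.000e-04]), 'contact_force': array([-0.1238,  1.0249, -0.9488]), 'gripper_width': np.float64(0.1233), 'grasp_force': np.float64(49.8091), 'joints': array([ 0.0684,  0.569 ,  0.5998,  1.8118, -0.404 ,  0.8868,  1.9495])}
beaker top [355. 290.] 0.89 [ 0.4201 -0.3645] 0.806
beaker top [302. 257.] 0.57 [ 0.4823 -0.2666] 0.657
beaker wrist [174. 187.] 0.78 [ 0.4217 -0.367 ] 0.87
beaker wrist [330. 264.] 0.76 [ 0.5807 -0.2537] 0.662
beaker wrist [281. 197.] 0.61 [ 0.4838 -0.2678] 0.846
```

View pics/w6c.png

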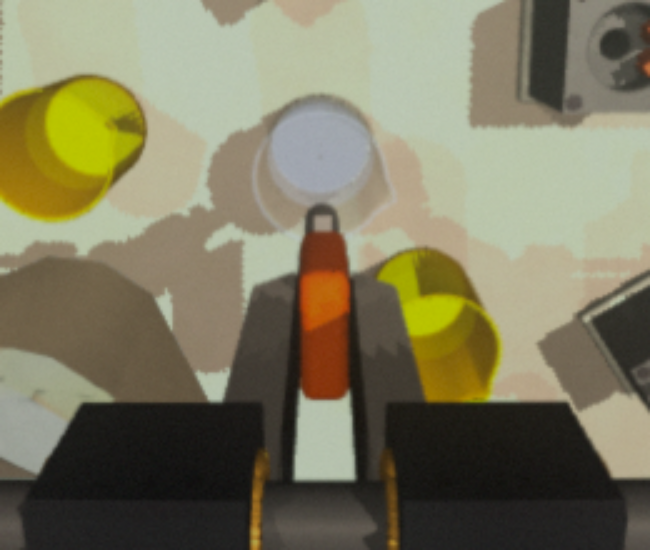

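The beaker, crop px (320,165), is centred on the pin's column, and the fit puts it 1 mm from the tool axis. Lowering.

Emit:
arm_command(plan=[1,-0.005,0,-0.1,0,0,0,1,0,0,-0.13,0,0,0,1,0,0,-0.13,0,0,0,1,0,0,-0.12,0,0,0,1,0,0,-0.1,0,0,0])

```text
time: 13.9
tool_pos: [0.484, -0.2677, 0.1149]
orientation: [-0.0, 0.236, 0.972, 0.0]
contact_force: [0.3, 0.2, -0.2]
gripper_width: 0.128
grasp_force: 49.8
```

Emit:
arm_command(plan=[1,0,0,-0.08,0,0,0,1,0,0,-0.05,0,0,0,1,0,0,-0.02,0,0,0,1,0,0,0,0,0,0,1,0,0,0,0,0,0])

```text
time: 14.32
tool_pos: [0.4844, -0.2689, 0.094]
orientation: [0.0, 0.236, 0.972, -0.0]
contact_force: [1.4, 0.3, -1.2]
gripper_width: 0.125
grasp_force: 49.8
```

Emit:
arm_command(plan=[1,0,0,0,0,0,0,1,0,0,0,0,0,0])

```text
time: 14.48
tool_pos: [0.4845, -0.269, 0.0942]
orientation: [0.001, 0.236, 0.972, -0.0]
contact_force: [-0.8, 0.1, -1.0]
gripper_width: 0.125
grasp_force: 49.8
```

Emit:
arm_command(plan=[1,0,0,-0.015,0,0,0,1,0,0,-0.015,0,0,0,1,0,0,0,0,0,0,1,0,0,0,0,0,0])

```text
time: 14.82
tool_pos: [0.4839, -0.2687, 0.0888]
orientation: [-0.0, 0.236, 0.972, 0.0]
contact_force: [0.2, 0.1, 0.1]
gripper_width: 0.121
grasp_force: 49.8
```

Emit:
arm_command(plan=[1,0,0,-0.01,0,0,0,1,0,0,0,0,0,0,1,0,0,0,0,0,0])

```text
time: 15.07
tool_pos: [0.4839, -0.2687, 0.0874]
orientation: [-0.0, 0.236, 0.972, 0.0]
contact_force: [-0.8, -0.2, -0.2]
gripper_width: 0.122
grasp_force: 49.8
```

Emit:
arm_command(plan=[1,0,0,-0.006,0,0,0,1,0,0,0,0,0,0,1,0,0,0,0,0,0])

```text
time: 15.32
tool_pos: [0.4841, -0.2689, 0.0868]
orientation: [0.0, 0.236, 0.972, -0.0]
contact_force: [-0.6, -0.3, 1.7]
gripper_width: 0.124
grasp_force: 49.8
```

Emit:
arm_command(plan=[1,0,0,-0.002,0,0,0,1,0,0,0,0,0,0,1,0,0,0,0,0,0], force=5)

```text
time: 15.57
tool_pos: [0.4842, -0.2693, 0.0867]
orientation: [0.0, 0.236, 0.972, -0.0]
contact_force: [-0.9, -0.6, 4.5]
gripper_width: 0.128
grasp_force: 5.0
```

Emit:
arm_command(plan=[0.7,0,0,0,0,0,0,0.6,0,0,0,0,0,0,0.5,0,0,0,0,0,0,0.4,0,0,0,0,0,0,0.4,0,0,0,0,0,0])

```text
time: 15.98
tool_pos: [0.4839, -0.2685, 0.0861]
orientation: [-0.0, 0.236, 0.972, 0.0]
contact_force: [-0.6, -0.1, -0.9]
gripper_width: 0.3
grasp_force: 0.0
```

Run:
```python
from h import *
o=get_obs(); print({k:np.round(o[k],4) for k in('time','tool_pos','contact_force','gripper_width','grasp_force')})
im=snap('wrist','w7.png'); s=snap('scene','sc2.png')
a=cv2.resize(im[130:350,150:410],(390,330)); b=cv2.resize(s[130:290,220:410],(390,330)); cv2.imwrite('pics/r7.png',np.hstack([a,b])[:,:,::-1])
```

```text
{'time': np.float64(15.9833), 'tool_pos': array([ 0.4839, -0.2685,  0.0861]), 'contact_force': array([-0.5941, -0.0621, -0.8523]), 'gripper_width': np.float64(0.2998), 'grasp_force': np.float64(0.0)}
```

View pics/r7.png

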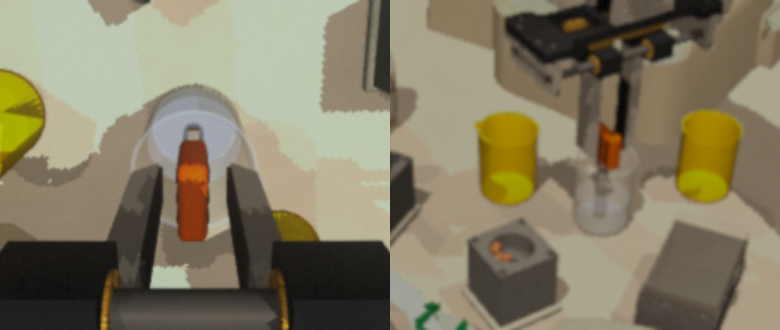

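The pin stands in the beaker, wrist crop (193,190) and scene crop (603,175), with open fingers on both sides. Raising straight up.

Emit:
arm_command(plan=[0.4,0,0,0.05,0,0,0,0.4,0,0,0.08,0,0,0,0.4,0,0,0.15,0,0,0,0.4,0,0,0.2,0,0,0,0.4,0,0,0.2,0,0,0])

```text
time: 16.5
tool_pos: [0.4833, -0.2686, 0.1895]
orientation: [-0.001, 0.236, 0.972, 0.0]
contact_force: [0.9, -0.5, 0.2]
gripper_width: 0.299
grasp_force: 0.0
```

Emit:
arm_command(plan=[0.4,0,0,0.2,0,0,0,0.4,0,0,0.1,0,0,0,0.4,0,0,0,0,0,0,0.4,0,0,0,0,0,0,0.4,0,0,0,0,0,0])

```text
time: 16.92
tool_pos: [0.4834, -0.268, 0.2324]
orientation: [-0.001, 0.236, 0.972, 0.0]
contact_force: [-0.1, 0.5, -0.7]
gripper_width: 0.301
grasp_force: 0.0
```

Run:
```python
from h import *
o=get_obs(); print({k:np.round(o[k],4) for k in('time','tool_pos','contact_force','gripper_width')})
im=snap('wrist','w8.png'); s=snap('scene','sc3.png')
a=cv2.resize(im[60:320,130:430],(390,330)); b=cv2.resize(s[130:290,180:410],(390,330)); cv2.imwrite('pics/r8.png',np.hstack([a,b])[:,:,::-1])
```

```text
{'time': np.float64(16.9167), 'tool_pos': array([ 0.4834, -0.268 ,  0.2324]), 'contact_force': array([-0.0669,  0.5081, -0.6797]), 'gripper_width': np.float64(0.301)}
```

View pics/r8.png

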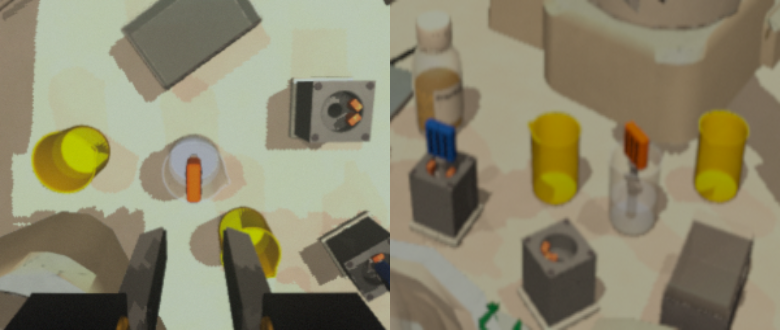

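The pin stands upright in the clear beaker, at scene crop (635,150). The gripper is clear, and the blue pin and the yellow beakers are untouched.

```bash
python3 -c "
from plant import *
print(close_job())"
```

```text
the job is handed in; nothing more can be done
None
```

The orange pin was rocked about 47° anticlockwise and 49° clockwise, brought back to the middle and drawn straight up. It now stands foot down in the upright clear beaker with the gripper clear, the blue pin and its block untouched, and the job was handed in at about 17 s.

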